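Set out the sample jars by size on the display strip

ROBOT

A 6-joint arm with a two-finger parallel gripper is mounted at the origin on the work surface. World frame = base frame: x ahead of the robot, y to its left, z up, the work surface at z = 0. Lengths are in m, angles in rad, forces in N, time in s.
With the tool pointing down it reaches from about 0.375 to 0.9 m from the base axis. Payload 3.1 kg.
Tool frame: the origin (TCP) lies at the very end of the fingers, on their centre line; the grasp point (between the pads) lies 19 mm behind it; z points along the fingers, y is the line along which they close (so a half turn about z gives the same grasp; the last joint's range is limited). The gripper opens to 85 mm and grips with 20 to 120 N. Pads are 22 mm wide; open, the fingers measure 114 mm over their backs; the gripper's body (76 mm by 85 mm) begins 54 mm behind the grasp point. The pads swing forward as they close: fully open they stand 13 mm farther back than shut.
Start: joints at [0.929, 0.527, 1.433, -0, 1.181, -0.178], TCP at [0.279, 0.559, 0.231] pointing down, gripper open.
Joint ranges: [-3.08, 3.08], [-0.75, 2.2], [0.22, 2.44], [-1.43, 4.57], [0, 2.65], [-2.85, 2.85]. Speed limits (rad/s): [2.79, 2.79, 3.14, 3.14, 3.14, 3.14].

INTERFACE

Orientations are given as a unit quaternion [x, y, z, w].
In Python, from station import manip gives the robot as it stands.
- The arm moves only by the shell command python3 -m handwheel 'ROWS' [FORCE]. ROWS is JSON, a list of rows, each a list of 7 numbers: the shift along the world's x, y, z in mm, then the turn, a rotation vector about the world's x, y, z in degrees, then the opening, from 0 (shut) to 1 (fully open). A call has exactly 10 rows; each row shifts and turns the commanded pose from where the row before left it; what a row does not reach is not made up. A row lasts 1/8 s, in which the tool goes at most 62.5 mm and 10.7 degrees, less where a joint would pass 70% of its speed; a pose out of reach is approached as far as the arm can. A call is refused whole if a number of a shift passes 62.5 or a number of a turn 10.7, either way. A call with a gripper value outside its range is refused whole. The fingers move at their own pace and stop on an object; FORCE is the grip in N (left out, the last holds). Time passes only in rows, so rows that do not move let the fingers close, or fill a call up. It gives the time, the measured TCP pose, the force, the opening and the grip force at its end, in the units of the state.
- manip.sense(): the state, without advancing time (a new reading comes with each control period).
- manip.snapshot(name): name is "scene" or "top"; returns the picture (400x640x3 uint8, red, green, blue); there is no depth.
- manip.get_calibration(name): a dict with "K" (3x3 intrinsics, pixels), "rvec" (rotation vector, rad) and "tvec" (3), from world to camera coordinates, as OpenCV has them. Camera axes: x right, y down, z forward; pixel columns grow to the right and rows downward; lengths in m; the calibration is good to about 2 mm. A picture is of the moment at which its call begins. get_calibration takes no time and is no camera call.
- manip.sign_off(): hands the job in; it is judged then, once.
The state is a dict: "t": time; "q": joint angles; "qd": joint speeds; "tau": joint torques, N m; "tcp_pos": TCP position; "tool_rot": TCP orientation; "force": force on the tool from outside, world axes, zero at the start; "ft_torque": the same for the moment, N m; "finger_gap": opening from 0.0 (shut) to 1.0 (fully open); "gripper_force": force on a finger pad.
Only numpy, scipy, OpenCV 4.12 (cv2) and the standard library are available. Lean on these libraries where they do the work, as an engineer would, in place of code of your own. Each camera call takes 0.05 s, during which the arm holds its last target. There are 200 camera calls.

TASK

Set the four amber sample jars out on the green strip in order of size, one centred on each white pad, with the smallest next to the orange end block and the largest at the far end. Keep the jars upright throughout, let go of them all, and leave the orange tube rack and the pink model where they stand.

Things in the scene. Friction and masses are not known exactly. Their poses are not given: they have to be found in the camera images.
- jar_a_mid (a point): The smallest of four loose sample jars: a closed, straight-sided amber glass cylinder with a white label band and a flush blue screw lid, 28 mm across all the way up and 52 mm tall, about 35 g. Point at its centre, half-way up (26 mm above its underside); z runs up its axis. It starts upright on the bench. The lid is the top 16 mm and fixed on.
- jar_b_mid (a point): The second smallest of four loose sample jars: a closed, straight-sided amber glass cylinder with a white label band and a flush blue screw lid, 36 mm across all the way up and 72 mm tall, about 70 g. Point at its centre, half-way up (36 mm above its underside); z runs up its axis. It starts upright on the bench. The lid is the top 16 mm and fixed on.
- jar_c_mid (a point): The second largest of four loose sample jars: a closed, straight-sided amber glass cylinder with a white label band and a flush blue screw lid, 46 mm across all the way up and 90 mm tall, about 130 g. Point at its centre, half-way up (45 mm above its underside); z runs up its axis. It starts upright on the bench. The lid is the top 16 mm and fixed on.
- jar_d_mid (a point): The largest of four loose sample jars: a closed, straight-sided amber glass cylinder with a white label band and a flush blue screw lid, 56 mm across all the way up and 108 mm tall, about 200 g. Point at its centre, half-way up (54 mm above its underside); z runs up its axis. It starts upright on the bench. The lid is the top 16 mm and fixed on.
- pad1_top (a point): Round white pad, 60 mm across, 2 mm thick, black centre dot, nearest the orange end block, on a fixed green strip. Point at the centre of its upper face, 10 mm above the bench; x runs along the strip away from the orange block. The orange block, 84 x 20 mm, 28 mm high above the bench, crosses the strip about 48 mm beyond this pad's centre.
- pad2_top (a point): Round white pad, 60 mm across, 2 mm thick, black centre dot, second from the orange end block, on a fixed green strip. Point at the centre of its upper face, 10 mm above the bench; x runs along the strip away from the orange block. The strip is 340 x 84 mm and 8 mm thick; it may lie at any angle.
- pad3_top (a point): Round white pad, 60 mm across, 2 mm thick, black centre dot, third from the orange end block, on a fixed green strip. Point at the centre of its upper face, 10 mm above the bench; x runs along the strip away from the orange block. The four pads lie in one straight row, centres about 80 mm apart.
- pad4_top (a point): Round white pad, 60 mm across, 2 mm thick, black centre dot, farthest from the orange end block, on a fixed green strip. Point at the centre of its upper face, 10 mm above the bench; x runs along the strip away from the orange block. The strip ends about 40 mm beyond this pad's centre.
- rack_mid (a point): Bystander, loose: orange tube rack with eight red-capped tubes, 60 x 120 mm and 62 mm tall. Point on its axis 25 mm above its underside. To be left alone.
- model_mid (a point): Bystander, loose: pink printed branching vessel model on a 64 mm round foot, about 95 mm tall. Point on its axis 25 mm above its underside. To be left alone.

How it is judged:
At the end, for the whole second after the job is handed in: Each jar stands upright (within 0.1 rad), on its own pad, its axis within 12 mm of the pad's centre (smallest on the pad by the orange block, then by rising size to the largest at the far end), released and at rest (horizontal distance between jar_a_mid and pad1_top below 0.012 m and z of jar_a_mid in the frame of pad1_top between 0.021 and 0.031 m and angle between each of jar_a_mid, jar_b_mid, jar_c_mid, jar_d_mid's own z axis and vertical below 0.1 rad and linear speed of each of jar_a, jar_b, jar_c, jar_d below 0.02 m/s and angular speed of each of jar_a, jar_b, jar_c, jar_d below 0.2 rad/s and horizontal distance between jar_b_mid and pad2_top below 0.012 m and z of jar_b_mid in the frame of pad2_top between 0.031 and 0.041 m and horizontal distance between jar_c_mid and pad3_top below 0.012 m and z of jar_c_mid in the frame of pad3_top between 0.04 and 0.05 m and horizontal distance between jar_d_mid and pad4_top below 0.012 m and z of jar_d_mid in the frame of pad4_top between 0.049 and 0.059 m); the robot touches nothing.
It fails at once if A jar was tipped over (leaned by more than 0.7 rad) (angle between any of jar_a_mid, jar_b_mid, jar_c_mid, jar_d_mid's own z axis and vertical above 0.7 rad).
It fails at once if The tube rack or the pink model was moved by more than 15 mm (distance of any of rack_mid, model_mid from where it was at the start of the episode above 0.015 m).
It also fails if it takes over 99 s, if anything falls off the work surface, if the arm or the gripper's body presses on something with over 40 N, if the wrist force passes 120 N, or if a joint passes its speed limit or range.

## Working session

There is one attempt and no reset: what is moved stays moved. The work goes in short steps, Python scripts to look and compute and a shell command to move; the robot and the scene stay as the last step left them, time stands still between calls to the robot, and variables do not carry over. Pictures are saved under pics/ and viewed, at most 14 in all, crops included, and the job is handed in when it is done.

```bash
mkdir -p pics; python3 - <<'E'
from station import manip
import cv2
for n in("scene","top"):
    cv2.imwrite(f"pics/{n}0.png",manip.snapshot(n)[:,:,::-1])
    c=manip.get_calibration(n);print(n,c)
s=manip.sense();print(s)
E
```

```text
scene {'K': array([[506.05010054,   0.        , 327.38628826],
       [  0.        , 506.05010054, 202.71721397],
       [  0.        ,   0.        ,   1.        ]]), 'rvec': array([ 1.22073121,  2.20736659, -1.03698343]), 'tvec': array([ 0.31296766, -0.27759325,  1.47970217])}
top {'K': array([[393.78346904,   0.        , 310.14199643],
       [  0.        , 393.78346904, 205.66935168],
       [  0.        ,   0.        ,   1.        ]]), 'rvec': array([ 2.17163369, -2.15605471,  0.05306975]), 'tvec': array([0.02664791, 0.60100749, 0.82045197])}
{'t': 0.1, 'q': array([ 9.29526880e-01,  5.28371401e-01,  1.43377417e+00, -2.17036128e-05,
        1.18139115e+00, -1.78520140e-01]), 'qd': array([-0.00015976, -0.00120075, -0.00316607, -0.00031214,  0.00208188,
       -0.00086446]), 'tau': array([-2.48297292e-04, -4.43302417e+01, -1.78587091e+01, -2.51012625e-04,
        3.97566851e-03, -3.19176962e-06]), 'tcp_pos': array([0.27860688, 0.55875072, 0.23043257]), 'tool_rot': array([ 2.29311634e-01,  9.73352572e-01, -8.95513653e-04, -3.78164409e-04]), 'force': array([0.36074014, 0.83994903, 0.2613274 ]), 'ft_torque': array([ 0.004177  , -0.03913863, -0.00912816]), 'gripper_force': 0.0, 'finger_gap': 0.9981488585659327}
```

View pics/scene0.png

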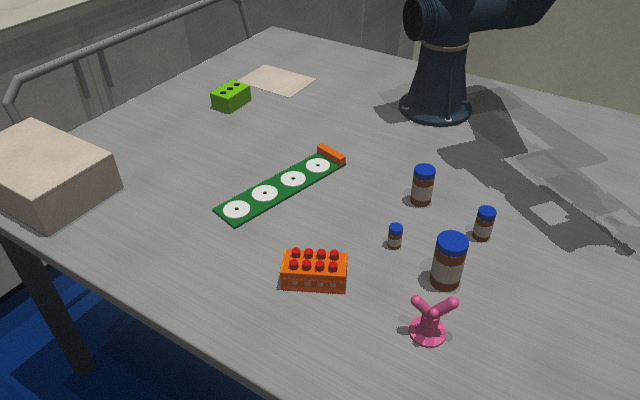

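View pics/top0.png

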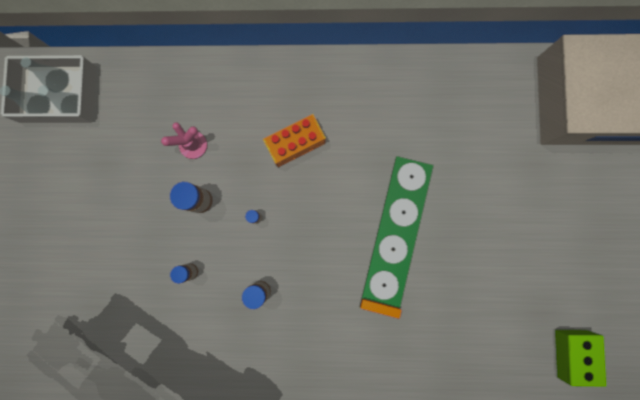

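The pictures show the four lids in the top view at about (184,196) d, (252,216) a, (179,274) b and (254,297) c. The pads run from (384,285), by the orange block, to (411,177). The rack is at (295,140) and the model at (190,142).

```bash
cat >h.py <<'E'
import cv2,numpy as np
from station import manip
def ray(n,uv,z):
    c=manip.get_calibration(n);R=cv2.Rodrigues(c["rvec"])[0];t=c["tvec"]
    p=cv2.undistortPoints(np.array([[uv]],float),c["K"],None)[0,0]
    d=R.T@np.array([*p,1]);o=-R.T@t
    return o+d*(z-o[2])/d[2]
def blobs(img,lo,hi,amin=40):
    m=cv2.inRange(cv2.cvtColor(img,cv2.COLOR_RGB2HSV),lo,hi)
    n,l,s,c=cv2.connectedComponentsWithStats(m)
    return [(c[i],s[i]) for i in range(1,n) if s[i][4]>=amin]
LID=((105,150,60),(128,255,255))
E
python3 - <<'E'
from h import *
np.set_printoptions(precision=4,suppress=True)
pads={"top":[(384,285),(393,249),(404,212),(411,177)],"scene":[(318,165),(293,178),(265,193),(237,209)]}
for n in("top","scene"):
    im=manip.snapshot(n)
    hs={"top":{'a':(252,216,.052),'b':(179,274,.072),'c':(254,297,.09),'d':(184,196,.108)},
        "scene":{'a':(396,228,.052),'b':(486,212,.072),'c':(424,171,.09),'d':(452,243,.108)}}[n]
    bl=blobs(im,*LID)
    for k,(u,v,h) in hs.items():
        c,s=min(bl,key=lambda b:np.hypot(b[0][0]-u,b[0][1]-v))
        print(n,k,c,s,ray(n,c,h-(.003 if n=="top" else .006)))
    wb=blobs(im,(0,0,150),(180,40,255),100)
    for u,v in pads[n]:
        c,s=min(wb,key=lambda b:np.hypot(b[0][0]-u,b[0][1]-v))
        print(n,'pad',c,s,ray(n,(s[0]+s[2]/2-.5,s[1]+s[3]/2-.5),.01))
for uv in [(295,140),(193,147)]: print(ray("top",uv,.05 if uv[0]==295 else 0.005))
c=manip.get_calibration("top");print(-cv2.Rodrigues(c["rvec"])[0].T@c["tvec"])
E
```

```text
top a [251.7959 216.    ] [247 211  11  11  98] [0.5764 0.1521 0.049 ]
top b [178.9673 274.1682] [171 266  17  17 214] [0.4563 0.2945 0.069 ]
top c [253.357  296.6798] [243 286  22  22 381] [0.416  0.1388 0.087 ]
top d [183.8679 195.4839] [171 183  27  26 560] [0.6129 0.2771 0.105 ]
top pad [383.7258 284.7843] [370 271  28  28 598] [ 0.4339 -0.1268  0.01  ]
top pad [392.8599 248.9118] [380 236  27  27 578] [ 0.5095 -0.1477  0.01  ]
top pad [403.4489 211.8768] [390 199  28  27 568] [ 0.5895 -0.171   0.01  ]
top pad [411.2379 176.1628] [398 163  27  27 559] [ 0.6682 -0.188   0.01  ]
scene a [395.8519 227.3148] [389 223  14  13 108] [0.574  0.1527 0.046 ]
scene b [486.9319 212.0366] [478 205  18  16 191] [0.4561 0.2961 0.066 ]
scene c [424.9868 170.057 ] [415 163  21  17 228] [0.4136 0.1404 0.084 ]
scene d [452.9688 241.5702] [437 230  32  27 577] [0.6116 0.2787 0.102 ]
scene pad [317.4444 164.7586] [306 158  24  14 261] [ 0.4332 -0.1263  0.01  ]
scene pad [292.8055 178.1706] [281 171  25  15 293] [ 0.5104 -0.1454  0.01  ]
scene pad [264.284  192.6636] [252 185  26  16 324] [ 0.5902 -0.1689  0.01  ]
scene pad [236.1549 208.7582] [223 200  27  18 368] [ 0.6686 -0.1874  0.01  ]
[0.7379 0.0634 0.05  ]
[0.7332 0.2962 0.005 ]
[0.5319 0.0031 0.8673]
```

```bash
python3 -m handwheel '[[29,-40,-3,0,0,1.2,1],[30,-41,-3,0,0,1.2,1],[30,-41,-3,0,0,1.2,1],[30,-41,-3,0,0,1.2,1],[30,-41,-3,0,0,1.2,1],[30,-41,-3,0,0,1.2,1],[30,-41,-3,0,0,1.2,1],[30,-41,-3,0,0,1.2,1],[29,-40,-3,0,0,1.2,1],[28,-40,-3,0,0,1.2,1]]' 30
```

```text
t: 1.45
tcp_pos: [0.5758, 0.1508, 0.2011]
tool_rot: [0.126, 0.992, 0.0, -0.0]
force: [0.7, 0.1, -0.3]
finger_gap: 1.0
gripper_force: 0.0
```

```bash
python3 -m handwheel '[[-1,1,-40,0,0,0,1],[0,0,-40,0,0,0,1],[0,0,-40,0,0,0,1],[0,0,-30,0,0,0,1],[0,0,-20,0,0,0,1],[0,0,-18,0,0,0,1],[0,0,0,0,0,0,1],[0,0,0,0,0,0,0],[0,0,0,0,0,0,0],[0,0,0,0,0,0,0]]' 30
```

```text
t: 2.7
tcp_pos: [0.5745, 0.1533, 0.0141]
tool_rot: [0.126, 0.992, 0.0, 0.001]
force: [-0.5, 0.0, -0.2]
finger_gap: 0.378
gripper_force: 0.0
```

```bash
python3 -m handwheel '[[0,0,0,0,0,0,0],[0,0,0,0,0,0,0],[0,0,0,0,0,0,0],[0,0,0,0,0,0,0],[0,0,20,0,0,0,0],[0,0,30,0,0,0,0],[0,0,30,0,0,0,0],[0,0,30,0,0,0,0],[0,0,0,0,0,0,0],[0,0,0,0,0,0,0]]' 30
```

```text
t: 3.95
tcp_pos: [0.5734, 0.1532, 0.1232]
tool_rot: [0.126, 0.992, -0.0, -0.0]
force: [-0.0, 0.7, -1.0]
finger_gap: 0.317
gripper_force: 29.6
```

```bash
python3 -m handwheel '[[-20,-40,0,0,0,0,0],[-20,-40,0,0,0,0,0],[-20,-40,0,0,0,0,0],[-20,-40,0,0,0,0,0],[-20,-40,0,0,0,0,0],[-20,-40,0,0,0,0,0],[-20,-40,-10,0,0,0,0],[0,0,-20,0,0,0,0],[0,0,-20,0,0,0,0],[0,0,0,0,0,0,0]]' 30; python3 - <<'E'
from h import *
for n,uv in(("top",(384,285)),("scene",(318,150))):
    im=manip.snapshot(n);cv2.imwrite(f"pics/a_{n}.png",im[:,:,::-1])
    b=sorted(blobs(im,*LID,20),key=lambda b:np.hypot(*(b[0]-uv)))[0];print(b)
E
```

```text
t: 5.2
tcp_pos: [0.4322, -0.126, 0.0715]
tool_rot: [0.127, 0.992, 0.001, -0.003]
force: [-0.1, 0.1, -0.4]
finger_gap: 0.319
gripper_force: 29.7
(array([253.39632546, 296.63779528]), array([243, 286,  22,  22, 381], dtype=int32))
(array([314.27272727, 134.59090909]), array([311, 131,   7,   8,  22], dtype=int32))
```

View pics/a_scene.png

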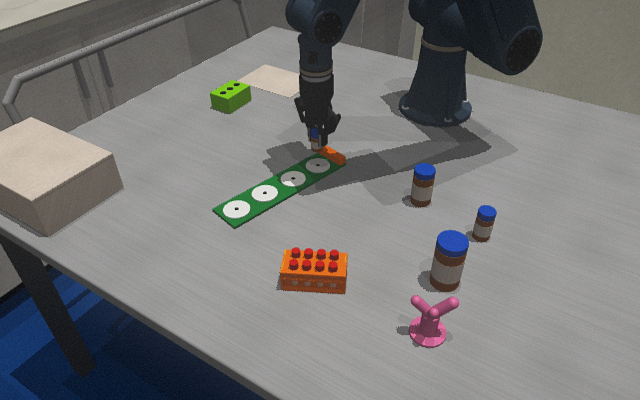

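The small jar is held upright at about (316,138), over pad 1 at (318,165). I'll lower it and release.

```bash
python3 -m handwheel '[[1,0,-20,0,0,0,0],[0,0,-15,0,0,0,0],[0,0,-8,0,0,0,0],[0,0,-4,0,0,0,0],[0,0,0,0,0,0,0],[0,0,0,0,0,0,0],[0,0,0,0,0,0,0.6],[0,0,0,0,0,0,0.6],[0,0,0,0,0,0,0.6],[0,0,0,0,0,0,0.6]]' 30
```

```text
t: 6.55
tcp_pos: [0.435, -0.1268, 0.0263]
tool_rot: [0.126, 0.992, -0.0, 0.0]
force: [0.0, 0.3, 1.3]
finger_gap: 0.599
gripper_force: 0.0
```

```bash
python3 -m handwheel '[[0,0,40,0,0,0,0.6],[0,0,50,0,0,0,1],[0,0,50,0,0,0,1],[3,54,0,0,0,0,1],[3,54,0,0,0,0,1],[3,54,0,0,0,0,1],[3,54,0,0,0,0,1],[3,54,0,0,0,0,1],[3,54,0,0,0,0,1],[3,54,0,0,0,0,1]]' 30; python3 - <<'E'
from h import *
for n,uv,d in(("top",(384,285),.003),("scene",(318,145),.006)):
    im=manip.snapshot(n)
    b=sorted(blobs(im,*LID,20),key=lambda b:np.hypot(*(b[0]-uv)))[0];print(b,ray(n,b[0],.062-d))
print(manip.sense()["tcp_pos"])
E
```

```text
t: 7.8
tcp_pos: [0.4556, 0.253, 0.1662]
tool_rot: [0.126, 0.992, -0.0, -0.0]
force: [0.5, 0.1, 0.3]
finger_gap: 1.0
gripper_force: 0.0
(array([387.53043478, 285.39130435]), array([382, 280,  12,  12, 115], dtype=int32)) [ 0.43782239 -0.12748353  0.059     ]
(array([315.88679245, 148.37735849]), array([311, 146,  11,   6,  53], dtype=int32)) [ 0.43339473 -0.13005194  0.056     ]
[0.4561261  0.25583882 0.16641711]
```

```bash
python3 -m handwheel '[[0,39,0,0,0,0,1],[0,0,-40,0,0,0,1],[0,0,-40,0,0,0,1],[0,0,-35,0,0,0,1],[0,0,-25,0,0,0,1],[0,0,0,0,0,0,1],[0,0,0,0,0,0,0],[0,0,0,0,0,0,0],[0,0,0,0,0,0,0],[0,0,0,0,0,0,0]]' 30
```

```text
t: 9.15
tcp_pos: [0.4568, 0.2906, 0.0276]
tool_rot: [0.126, 0.992, 0.001, 0.001]
force: [-0.4, 0.7, 5.8]
finger_gap: 0.412
gripper_force: 29.7
```

```bash
python3 -m handwheel '[[0,0,0,0,0,0,0],[0,0,0,0,0,0,0],[0,0,0,0,0,0,0],[0,0,20,0,0,0,0],[0,0,30,0,0,0,0],[0,0,40,0,0,0,0],[0,0,40,0,0,0,0],[0,0,20,0,0,0,0],[0,0,0,0,0,0,0],[0,0,0,0,0,0,0]]' 30
```

```text
t: 10.4
tcp_pos: [0.4551, 0.2899, 0.1755]
tool_rot: [0.126, 0.992, -0.0, -0.001]
force: [-0.8, 0.1, -0.1]
finger_gap: 0.408
gripper_force: 30.1
```

```bash
python3 -m handwheel '[[7,-50,0,0,0,0,0],[7,-55,0,0,0,0,0],[7,-55,0,0,0,0,0],[7,-55,0,0,0,0,0],[7,-55,0,0,0,0,0],[7,-55,0,0,0,0,0],[7,-55,0,0,0,0,0],[7,-57,0,0,0,0,0],[0,0,-20,0,0,0,0],[0,0,-20,0,0,0,0]]' 30;python3 - <<'E'
from h import *
print(manip.sense()["tcp_pos"])
im=manip.snapshot("scene");cv2.imwrite(f"pics/b.png",im[:,:,::-1])
E
```

```text
t: 11.65
tcp_pos: [0.5111, -0.1476, 0.1343]
tool_rot: [0.127, 0.992, 0.001, -0.001]
force: [0.0, 0.1, -0.6]
finger_gap: 0.408
gripper_force: 30.3
[ 0.51106388 -0.14759218  0.1342586 ]
```

```bash
python3 -m handwheel '[[0,0,-35,0,0,0,0],[0,0,-30,0,0,0,0],[0,0,-18,0,0,0,0],[0,0,-9,0,0,0,0],[0,0,-5,0,0,0,0],[0,0,0,0,0,0,0],[0,0,0,0,0,0,0],[0,0,0,0,0,0,0.65],[0,0,0,0,0,0,0.65],[0,0,0,0,0,0,0.65]]' 30
```

```text
t: 12.95
tcp_pos: [0.5121, -0.1468, 0.0396]
tool_rot: [0.126, 0.992, -0.0, 0.0]
force: [0.1, -0.2, -0.6]
finger_gap: 0.647
gripper_force: 0.0
```

```bash
python3 -m handwheel '[[0,0,0,0,0,0,0.65],[0,0,40,0,0,0,0.65],[0,0,50,0,0,0,1],[0,0,50,0,0,0,1],[-16,40,0,0,0,0,1],[-16,49,0,0,0,0,1],[-16,49,0,0,0,0,1],[-16,49,0,0,0,0,1],[-16,49,0,0,0,0,1],[-16,49,0,0,0,0,1]]' 30; python3 - <<'E'
from h import *
for n,uv,d in(("top",(393,249),.003),("scene",(293,150),.006)):
    im=manip.snapshot(n)
    b=sorted(blobs(im,*LID,20),key=lambda b:np.hypot(*(b[0]-uv)))[0];print(b,ray(n,b[0],.082-d))
print(manip.sense()["tcp_pos"])
E
```

```text
t: 14.2
tcp_pos: [0.4154, 0.1397, 0.1794]
tool_rot: [0.127, 0.992, 0.0, 0.0]
force: [0.2, -0.2, 0.2]
finger_gap: 0.998
gripper_force: 0.0
(array([398.9954955 , 249.25675676]), array([391, 242,  17,  16, 222], dtype=int32)) [ 0.51095032 -0.14731564  0.079     ]
(array([291.01851852, 153.72222222]), array([284, 150,  15,   9, 108], dtype=int32)) [ 0.50733561 -0.14961899  0.076     ]
[0.41291263 0.14175805 0.17923176]
```

```bash
python3 -m handwheel '[[2,-2,0,0,0,0,1],[0,0,-40,0,0,0,1],[0,0,-40,0,0,0,1],[0,0,-35,0,0,0,1],[0,0,-23,0,0,0,1],[0,0,0,0,0,0,1],[0,0,0,0,0,0,0],[0,0,0,0,0,0,0],[0,0,0,0,0,0,0],[0,0,0,0,0,0,0]]' 35
```

```text
t: 15.55
tcp_pos: [0.419, 0.1362, 0.0424]
tool_rot: [0.126, 0.992, 0.0, 0.001]
force: [-0.5, -1.0, 6.4]
finger_gap: 0.527
gripper_force: 35.4
```

```bash
python3 -m handwheel '[[0,0,0,0,0,0,0],[0,0,0,0,0,0,0],[0,0,0,0,0,0,0],[0,0,20,0,0,0,0],[0,0,40,0,0,0,0],[0,0,40,0,0,0,0],[0,0,40,0,0,0,0],[0,0,20,0,0,0,0],[0,0,0,0,0,0,0],[0,0,0,0,0,0,0]]' 35
```

```text
t: 16.8
tcp_pos: [0.417, 0.1362, 0.2006]
tool_rot: [0.126, 0.992, -0.0, -0.001]
force: [0.2, -0.2, -2.2]
finger_gap: 0.529
gripper_force: 36.5
```

```bash
python3 -m handwheel '[[25,-42,0,0,0,0,0],[25,-44,0,0,0,0,0],[25,-44,0,0,0,0,0],[25,-44,0,0,0,0,0],[25,-44,0,0,0,0,0],[25,-44,0,0,0,0,0],[25,-44,0,0,0,0,0],[0,0,-20,0,0,0,0],[0,0,-30,0,0,0,0],[0,0,0,0,0,0,0]]' 35
```

```text
t: 18.05
tcp_pos: [0.5899, -0.1685, 0.1468]
tool_rot: [0.127, 0.992, 0.002, -0.005]
force: [-0.3, 0.6, 0.2]
finger_gap: 0.526
gripper_force: 36.5
```

```bash
python3 -m handwheel '[[0,0,-35,0,0,0,0],[0,0,-30,0,0,0,0],[0,0,-20,0,0,0,0],[0,0,-9,0,0,0,0],[0,0,-3,0,0,0,0],[0,0,0,0,0,0,0],[0,0,0,0,0,0,0],[0,0,0,0,0,0,0],[0,0,0,0,0,0,0.75],[0,0,0,0,0,0,0.75]]' 35
```

```text
t: 19.3
tcp_pos: [0.5932, -0.1699, 0.0547]
tool_rot: [0.126, 0.992, -0.0, 0.0]
force: [0.3, -0.1, 0.8]
finger_gap: 0.748
gripper_force: 0.0
```

```bash
python3 -m handwheel '[[0,0,0,0,0,0,0.75],[0,0,40,0,0,0,0.75],[0,0,60,0,0,0,1],[0,0,60,0,0,0,1],[3,50,0,0,0,0,1],[3,56,0,0,0,0,1],[3,56,0,0,0,0,1],[3,56,0,0,0,0,1],[3,56,0,0,0,0,1],[3,56,0,0,0,0,1]]' 35; python3 - <<'E'
from h import *
for n,uv,d in(("top",(410,212),.003),("scene",(262,160),.006)):
    im=manip.snapshot(n)
    b=sorted(blobs(im,*LID,20),key=lambda b:np.hypot(*(b[0]-uv)))[0];print(b,ray(n,b[0],.1-d))
print(manip.sense()["tcp_pos"])
E
```

```text
t: 20.55
tcp_pos: [0.6109, 0.162, 0.2144]
tool_rot: [0.126, 0.992, -0.0, 0.0]
force: [1.3, -0.1, 0.6]
finger_gap: 1.001
gripper_force: 0.0
(array([411.59796438, 209.04071247]), array([401, 198,  22,  23, 393], dtype=int32)) [ 0.58948681 -0.16900464  0.097     ]
(array([261.84057971, 161.44927536]), array([252, 155,  20,  15, 207], dtype=int32)) [ 0.58700586 -0.17028655  0.094     ]
[0.610371   0.16599438 0.21436614]
```

```bash
python3 -m handwheel '[[1,56,0,0,0,0,1],[1,56,0,0,0,0,1],[0,0,0,0,0,0,1],[0,0,0,0,0,0,1],[0,0,-40,0,0,0,1],[0,0,-40,0,0,0,1],[0,0,-40,0,0,0,1],[0,0,-25,0,0,0,1],[0,0,-13,0,0,0,1],[0,0,0,0,0,0,1]]' 40
```

```text
t: 21.9
tcp_pos: [0.6129, 0.2708, 0.0558]
tool_rot: [0.127, 0.992, -0.0, -0.001]
force: [0.1, 0.1, 0.1]
finger_gap: 1.003
gripper_force: 0.0
```

```bash
python3 -m handwheel '[[0,0,0,0,0,0,0],[0,0,0,0,0,0,0],[0,0,0,0,0,0,0],[0,0,0,0,0,0,0],[0,0,0,0,0,0,0],[0,0,0,0,0,0,0],[0,0,20,0,0,0,0],[0,0,40,0,0,0,0],[0,0,50,0,0,0,0],[0,0,40,0,0,0,0]]' 40
```

```text
t: 23.15
tcp_pos: [0.6125, 0.2719, 0.2086]
tool_rot: [0.126, 0.992, -0.0, -0.0]
force: [-0.4, 0.1, -2.9]
finger_gap: 0.649
gripper_force: 42.6
```

```bash
python3 -m handwheel '[[7,-50,0,0,0,0,0],[7,-58,0,0,0,0,0],[7,-58,0,0,0,0,0],[7,-58,0,0,0,0,0],[7,-58,0,0,0,0,0],[7,-58,0,0,0,0,0],[7,-58,0,0,0,0,0],[7,-58,0,0,0,0,0],[0,0,0,0,0,0,0],[0,0,0,0,0,0,0]]' 40; python3 - <<'E'
from h import *
print(manip.sense()["tcp_pos"])
im=manip.snapshot("scene");cv2.imwrite(f"pics/d.png",im[:,:,::-1])
E
```

```text
t: 24.4
tcp_pos: [0.6679, -0.1835, 0.206]
tool_rot: [0.127, 0.992, 0.001, -0.001]
force: [-0.2, 0.2, -1.5]
finger_gap: 0.644
gripper_force: 42.5
[ 0.6678603  -0.18349874  0.20598944]
```

View pics/d.png

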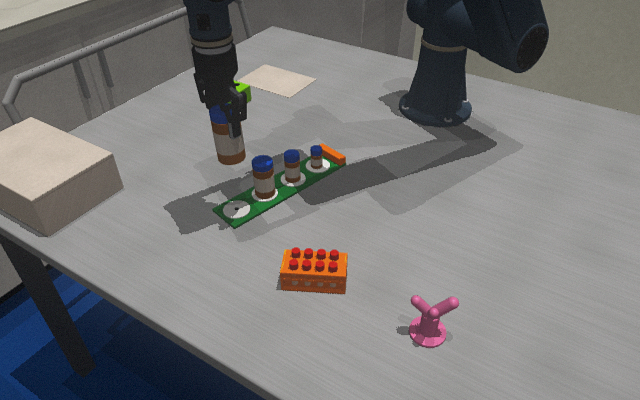

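Jars a, b and c stand on their pads at (317,157), (292,168) and (264,180). Jar d hangs upright above pad 4, with its base near (231,160).

```bash
python3 -m handwheel '[[0,-4,0,0,0,0,0],[0,0,-40,0,0,0,0],[0,0,-40,0,0,0,0],[0,0,-30,0,0,0,0],[0,0,-18,0,0,0,0],[0,0,-8,0,0,0,0],[0,0,-3,0,0,0,0],[0,0,0,0,0,0,0],[0,0,0,0,0,0,0],[0,0,0,0,0,0,0]]' 40
```

```text
t: 25.7
tcp_pos: [0.6695, -0.1881, 0.0682]
tool_rot: [0.126, 0.992, -0.0, 0.001]
force: [-0.1, 0.5, -0.2]
finger_gap: 0.644
gripper_force: 42.5
```

```bash
python3 -m handwheel '[[0,0,0,0,0,0,0.85],[0,0,0,0,0,0,0.85],[0,0,0,0,0,0,0.85],[0,0,20,0,0,0,0.85],[0,0,40,0,0,0,0.85],[0,0,50,0,0,0,0.85],[0,0,50,0,0,0,0.85],[-20,50,0,0,0,0,1],[-20,50,0,0,0,0,1],[-20,50,0,0,0,0,1]]' 40; python3 - <<'E'
from h import *
for n in("top","scene"):
    im=manip.snapshot(n);cv2.imwrite(f"pics/f_{n}.png",im[:,:,::-1])
    for b in blobs(im,*LID,30):
        if b[1][2]<40:print(n,b[0],[ray(n,b[0],h+.01-.004)[:2].round(3) for h in(.052,.072,.09,.108)])
E
```

```text
t: 26.95
tcp_pos: [0.6086, -0.0366, 0.2292]
tool_rot: [0.127, 0.992, -0.0, 0.001]
force: [0.2, 1.5, 0.3]
finger_gap: 1.002
gripper_force: 0.0
top [392.51612903 248.4516129 ] [array([ 0.512, -0.138]), array([ 0.512, -0.135]), array([ 0.513, -0.132]), array([ 0.513, -0.128])]
scene [315.6 150.1] [array([ 0.442, -0.125]), array([ 0.467, -0.108]), array([ 0.49 , -0.093]), array([ 0.512, -0.078])]
scene [291.11409396 155.53691275] [array([ 0.492, -0.161]), array([ 0.516, -0.143]), array([ 0.537, -0.127]), array([ 0.558, -0.112])]
scene [261.63385827 162.64173228] [array([ 0.552, -0.202]), array([ 0.573, -0.183]), array([ 0.593, -0.166]), array([ 0.612, -0.149])]
scene [231.42408377 171.32722513] [array([ 0.615, -0.239]), array([ 0.635, -0.219]), array([ 0.652, -0.201]), array([ 0.67 , -0.183])]
scene [124.03030303 323.51515152] [array([ 1.028, -0.113]), array([ 1.035, -0.096]), array([ 1.042, -0.082]), array([ 1.049, -0.067])]
```

View pics/f_scene.png

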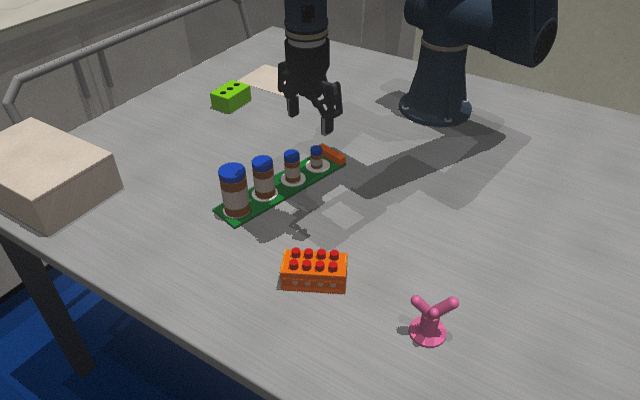

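View pics/f_top.png

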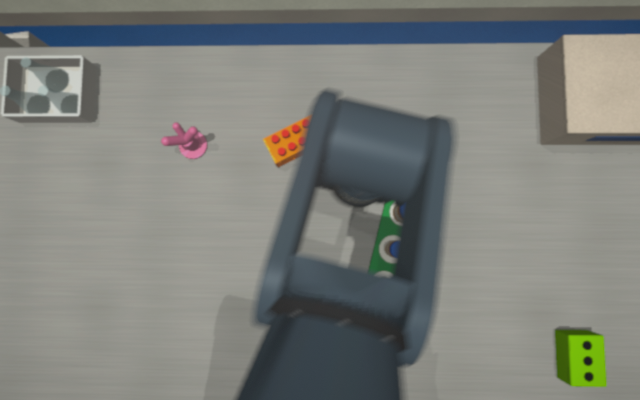

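All four jars stand upright in size order, at (317,157), (292,168), (263,180) and (234,192). The rack and model haven't moved. I'll settle the arm, take one clear top check and hand in.

```bash
python3 -m handwheel '[[-20,50,0,0,0,0,1],[-20,50,0,0,0,0,1],[-20,50,0,0,0,0,1],[-20,50,0,0,0,0,1],[0,40,0,0,0,0,1],[0,40,0,0,0,0,1],[0,0,0,0,0,0,1],[0,0,0,0,0,0,1],[0,0,0,0,0,0,1],[0,0,0,0,0,0,1]]'; python3 - <<'E'
from h import *
im=manip.snapshot("top");ok=0
P=[(.4335,-.1266),(.511,-.147),(.590,-.1695),(.668,-.1878)]
bl=[b for b in blobs(im,*LID) if b[1][2]<40]
for p,h in zip(P,(.052,.072,.09,.108)):
    e=min(np.hypot(*(ray("top",b[0],h+.007)[:2]-p)) for b in bl);print(e);ok+=e<.008
if ok==4: print(manip.sign_off())
E
```

```text
t: 28.3
tcp_pos: [0.5293, 0.2411, 0.2274]
tool_rot: [0.127, 0.992, -0.0, -0.0]
force: [-0.3, -0.5, -0.1]
finger_gap: 0.998
gripper_force: 0.0
0.004411765914993834
0.0002088878183881017
0.0008187744418338117
0.0030417532579797846
the job is handed in; nothing more can be done
None
```

The job is handed in at about 28 s: all four jars stand upright and released on their pads in size order, each measured within 5 mm of its pad's centre, and the rack and model were left untouched.

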